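Clamp a bird carving block with a winged key

ROBOT

A 6-joint arm with a two-finger parallel gripper is mounted at the origin on the work surface. World frame = base frame: x ahead of the robot, y to its left, z up, the work surface at z = 0. Lengths are in mm, angles in rad, forces in N, time in s.
With the tool pointing down it reaches from about 300 to 775 mm from the base axis. Payload 14.6 kg.
Tool frame: the origin (TCP) lies on the centre line of the jaws, within the pads' length; the fingertips stand 19 mm ahead of it and the grasp point (between the pads) is the TCP (bot.tip_reach is the distance from the TCP to the fingertips, in mm); z points along the fingers, y is the line along which they close (so a half turn about z gives the same grasp; the last joint's range is limited). The gripper opens to 85 mm and grips with 20 to 120 N. Pads are 22 mm wide; open, the fingers measure 114 mm over their backs; the gripper's body (76 mm by 85 mm) begins 54 mm behind the grasp point. The pads swing forward as they close: fully open they stand 13 mm farther back than shut.
Start: joints at [1.124, 0.3, 1.521, -0, 1.321, -0.067], TCP at [203.901, 510.797, 250.281] pointing down, gripper open.
Joint ranges: [-3.03, 3.03], [-0.79, 2.21], [0.23, 2.52], [-1.04, 4.18], [0, 3.07], [-2.55, 2.55]. Speed limits (rad/s): [2.22, 2.22, 2.57, 3.14, 3.14, 3.14].

INTERFACE

Orientations are given as a unit quaternion [w, x, y, z].
In Python, from rig import bot gives the robot as it stands. Calls block until the motion is done:
- bot.move_to(position, orientation): joint-space move of the TCP to a pose.
- bot.servo_line(position, attitude=None, speed=150, until_force=None): straight line of the TCP; attitude=None keeps the orientation; speed is the mean speed in mm/s. With until_force (N) it stops when the force on the tool has changed by that much, and returns True; else False.
- bot.move_joints(angles): joint-space move.
- bot.move_gripper(opening, grip_force=None): finger opening in mm; grip_force is the grip in N (None keeps the last); returns when the fingers have stopped.
- bot.dwell(seconds).
- bot.ik(position, orientation): joint angles nearest the present ones, or None.
- bot.read_state(): the state.
- bot.read_camera(name): name is "scene" or "top" or "wrist"; returns a dict with "image" (384x512x3 uint8, blue, green, red), "depth" (384x512 float32, mm along the optical axis (not along the pixel's ray), 0 where there is no reading), "fovy" (degrees; the focal length in pixels is half the picture's height over the tangent of half this angle, whatever the lens; pixels are square), "cx", "cy" (the principal point, pixels), "eye" and "attitude" of the camera in the world; the wrist camera has in their place "mount" (4x4, takes a point from camera to tool coordinates, whose origin is the TCP and whose axes are the flange's). Camera axes: x right, y down, z forward; pixel columns grow to the right and rows downward; lengths in mm; the calibration is good to about 2 mm. A picture is of the moment at which its call begins: read the wrist's pose just before it.
A pose or a line that the arm cannot do raises bot.MotionError and nothing moves.
- bot.finish_job(): hands the job in; it is judged then, once.
The state is a dict: "clock": time; "joint_positions": joint angles; "qvel": joint speeds; "effort": joint torques, N m; "ee_pos": TCP position; "tool_rot": TCP orientation; "ft_force": force on the tool from outside, world axes, zero at the start; "moment": the same for the moment, N m; "grip_width": finger opening in mm; "grip_force": force on a finger pad.
Only numpy, scipy, OpenCV 4.12 (cv2) and the standard library are available. Lean on these libraries where they do the work, as an engineer would, in place of code of your own. Each camera call takes 0.05 s, during which the arm holds its last target. There are 200 camera calls.

TASK

Stand the half-carved bird block upright in the clamping jig, between the dark fence and the sprung pad, its broad sawn faces towards them, and let go of it. Then turn the winged key clockwise until the pad holds the block against the fence, firmly but gently (about 14 N, the pad's spring roughly half pressed, never driven to its end stop), and take the hand away. Do not knock the upright cheek board beside the wings, and leave everything else on the bench in its place.

Things in the scene. Friction and masses are not known exactly. Their poses are not given: they have to be found in the camera images.
- jig: Plywood base plate of the jig, 120 x 238 x 20 mm, fixed. Origin on the bench; +y = direction the pad closes, x along the fence. In its frame (mm): plate y -144 to 94, top z 20; grey clamp housing x +-32, y -115 to -53, top z 54 (collar round the key's stem: 60); key axis x 0, y -82; fence face y 56 +-2 (set by hand). The space between pad and fence is open at both x ends.
- fence: Fixed fence of dark wood, 100 (x) x 22 (y) x 48 mm high, on the jig's base plate along its x axis. Origin at the foot (base plate's top) of the face that looks to the pad; the wood extends 22 mm from there in +y.
- pad: Aluminium clamp pad 52 mm wide, z 22 to 54 mm above the bench, on a spring (10 N/mm, 2.9 mm travel, then a hard stop) before the steel jaw. Axes as the jig's; its origin is 8 mm in +y from the pad's front face, at bench height, moving with it. The clamp force is pad on block: right is 8 to 20 N, aim 14; over 25 N is too much.
- pad_face (a point): Centre of the pad's front face, 38 mm above the bench. With the key at 0 it is 64 +-2 mm from the fence face; turning the key moves it 9 mm per radian towards the fence (jig's +y).
- key (a joint): Key angle (rad), 0 to 3, growing clockwise from above; starts at 0 to 0.3. Moves the jaw 9 mm/rad. Friction 0.22 N m in motion (less is felt at rest): it stays where left. Clamping raises the torque on the hand by 9 N mm per newton: about 0.13 N m more than free turning at 14 N. Block meets pad somewhere from 1.3 to 2.2 rad (fence and block vary); only a further 0.1 to 0.25 rad or so is right.
- key_grip (a point): On the key's vertical axis at grip height, 82 mm above the bench. Aluminium butterfly wings, 68 mm tip to tip along the point's x, 10 mm thick (point's y; flat faces right across), z 66 to 98 mm at the lobes, 67 to 93 at the middle. At key 0 they lie along the jig's x; the point turns with the key. Wing tips pass 10 mm from the cheek.
- cheek: Upright plywood cheek board of the jig, 120 mm wide, 12 mm thick, top 96 mm above the bench. Origin and axes are the jig's; its inner face is at y = -126 mm, 44 mm from the key's axis, so a wide open gripper strikes it. Must not be knocked (over 10 N).
- block: Half-carved bird block of pale wood, 0.11 to 0.22 kg: sawn base 58 mm long (x), 46 to 50 mm thick (y, hand-sawn), 60 mm high, topped by a round head 42 mm across with a beak; 80 mm high in all. Origin centre of underside, z up. Grip it across its 58 mm length, so that the broad faces (+-y) are free for pad and fence; either way round.
- gouge_a: Carving gouge with a wooden handle, lying, about 220 mm long. Leave alone.
- gouge_b: Shorter carving gouge with a black handle, lying, about 195 mm long. Leave alone.
- mallet: Carver's round wooden mallet standing on its head, 84 mm wide, 228 mm high. Leave alone.
- tin: Round steel wax tin, 68 mm wide, 60 mm high. Leave alone.
- cork_block: Cork sanding block 100 x 55 x 32 mm, near the bird block. Leave alone.
- offcut: Stepped offcut of pale wood, 50 x 30 x 33 mm, beside the jig. Leave alone.
- mug: Blue ceramic mug, 80 mm wide, 90 mm high. Leave alone.
Mind the look-alikes: they are no part of the job. Leave any green or yellow look-alike of the block alone.

How it is judged:
By the outcome, as a careful person would: the job done as asked, in the order asked, and still so for the second after the job is handed in, with the robot touching nothing.
It also fails if it takes over 72 s, if anything falls off the work surface, if the arm or the gripper's body presses on something with over 40 N, if the wrist force passes 120 N, or if a joint passes its speed limit or range.

## Working session

There is one attempt and no reset: what is moved stays moved. The work goes in short steps, each a Python script; the robot and the scene stay as the last script left them, time stands still between calls to the robot, and variables do not carry over. Pictures are saved under pics/ and viewed, at most 10 in all, crops included, and the job is handed in when it is done.

```bash
ls; mkdir -p pics; cat > h.py <<'E'
import numpy as np,cv2
from rig import bot
from scipy.spatial.transform import Rotation as R
def rot(q): return R.from_quat([q[1],q[2],q[3],q[0]]).as_matrix()
def cloud(c):
    d=c["depth"].astype(float);h,w=d.shape;f=h/2/np.tan(np.radians(c["fovy"])/2)
    u,v=np.meshgrid(np.arange(w),np.arange(h))
    P=np.stack([(u-c["cx"])/f*d,(v-c["cy"])/f*d,d],-1)
    if "mount" in c: 
        M=np.array(c["mount"]);P=P@M[:3,:3].T+M[:3,3];s=c["st"];return P@rot(s["tool_rot"]).T+np.array(s["ee_pos"])
    A=np.array(c["attitude"]);A=rot(A) if A.size==4 else A[:3,:3]
    return P@A.T+np.array(c["eye"])
def cam(n):
    st=bot.read_state();c=bot.read_camera(n);c["st"]=st;return c
def down(yaw): # tool y axis direction at angle yaw in world xy ; tool z down
    y=np.array([np.cos(yaw),np.sin(yaw),0]);z=np.array([0,0,-1.]);x=np.cross(y,z)
    q=R.from_matrix(np.stack([x,y,z],1)).as_quat();return [q[3],q[0],q[1],q[2]]
E
python3 - <<'E'
from h import *
for n in("top","scene"):
    c=cam(n);np.savez(n,P=cloud(c),im=c["image"])
    cv2.imwrite(f"pics/{n}.png",cv2.resize(c["image"],(800,600),interpolation=cv2.INTER_CUBIC))
    print(n,c["eye"],c["attitude"],c["fovy"])
s=bot.read_state();print(s)
E
```

```text
pics
top [ 340.46492901    9.55234991 1445.23129734] [-0.06345152  0.70792843 -0.70113763  0.05672099] 48.37847752921885
scene [1221.20353885 -512.49251799 1009.37385714] [-0.31533062  0.84499233  0.40463766 -0.15107257] 46.47669777442094
{'clock': 0.1, 'joint_positions': array([ 1.12439388e+00,  3.00435713e-01,  1.52150211e+00, -1.87209730e-05,
        1.32068708e+00, -6.65910346e-02]), 'qvel': array([ 0.00057427, -0.00065206, -0.00325488, -0.0013172 ,  0.00073272,
        0.00071101]), 'effort': array([ 2.31951861e-03, -5.44376636e+01, -3.62361932e+01, -1.02511733e-04,
        3.01961030e-03, -3.96520875e-05]), 'ee_pos': array([203.83401079, 510.64051781, 249.77411885]), 'tool_rot': array([-1.22165639e-04,  1.88763994e-01,  9.82022346e-01, -5.01538301e-04]), 'ft_force': array([-0.23529538,  0.53805843, -0.70030831]), 'moment': array([-0.02239202,  0.03634184,  0.00799323]), 'grip_force': 0.0, 'grip_width': 85.40810519491787}
```

View pics/top.png

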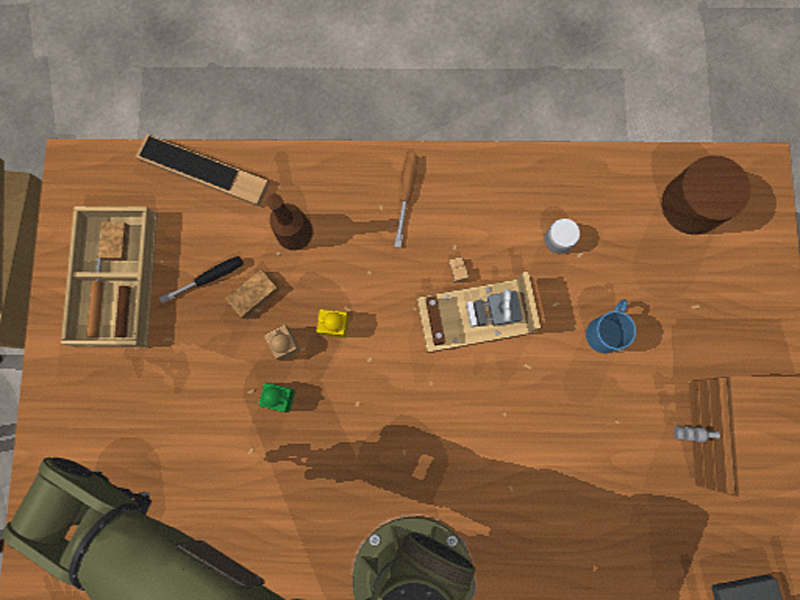

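View pics/scene.png

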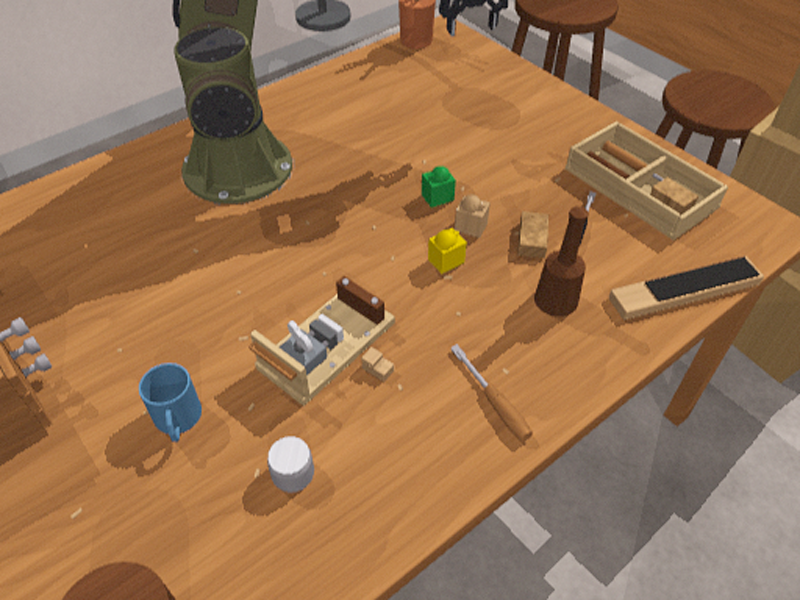

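The top view shows three bird blocks: the pale one at (281,342), green at (276,397) and yellow at (332,322). The pale one fits the description. The jig is at about (480,312), with the fence at its left end, the cheek at right (530,300) and the key at (508,305).

```bash
python3 - <<'E'
from h import *
d=np.load("top.npz");P=d["P"]
for n,u,v in[("block",281,342),("green",276,397),("yellow",332,322),("fence",434,322),("key",508,305),("cheek",530,300),("cork",252,294),("offcut",459,268)]:
    print(n,P[int(v*.64),int(u*.64)].round(1))
b=P[int(342*.64),int(281*.64)];k=P[int(305*.64),int(508*.64)];f=P[int(322*.64),int(434*.64)]
s=bot.read_state();c=cam("wrist");print(np.array(c["mount"]).round(3),c["fovy"])
q=s["tool_rot"]
t=np.array([b[0],b[1],330.]);print(bot.ik(t,down(1.2)),bot.ik(t,down(1.2+np.pi)))
E
```

```text
block [476.2 276.3  84.1]
green [362.4 282.7  75.5]
yellow [515.5 171.5  86.2]
fence [520.  -37.5  66.8]
key [ 553.2 -189.7   94.7]
cheek [ 563.  -234.2   96.5]
cork [582.1 351.7  30.5]
offcut [644.1 -92.4  31.7]
[[   0.      -0.948   -0.319   80.193]
 [   1.       0.       0.       0.429]
 [   0.      -0.319    0.948 -123.571]
 [   0.       0.       0.       1.   ]] 64.84825366517407
[ 4.59208345e-01  2.53518796e-01  1.39617058e+00 -4.44089210e-16
  1.49190327e+00 -7.40791655e-01] [ 4.59208345e-01  2.53518796e-01  1.39617058e+00 -4.44089210e-16
  1.49190327e+00  2.40080100e+00]
```

```bash
python3 - <<'E'
from h import *
def look(n,p,h=280):
    yaw=np.arctan2(p[1],p[0]);x=np.array([-np.sin(yaw),np.cos(yaw)])
    bot.move_to([*(np.array(p)+x*40),h],down(yaw));bot.dwell(.3)
    c=cam("wrist");np.savez(n,P=cloud(c),im=c["image"])
    cv2.imwrite(f"pics/{n}.png",cv2.resize(c["image"],(800,600),interpolation=cv2.INTER_CUBIC))
look("wb",[472,272]);look("wj",[545,-140])
print(bot.read_state()["clock"])
E
```

```text
3.625
```

View pics/wb.png

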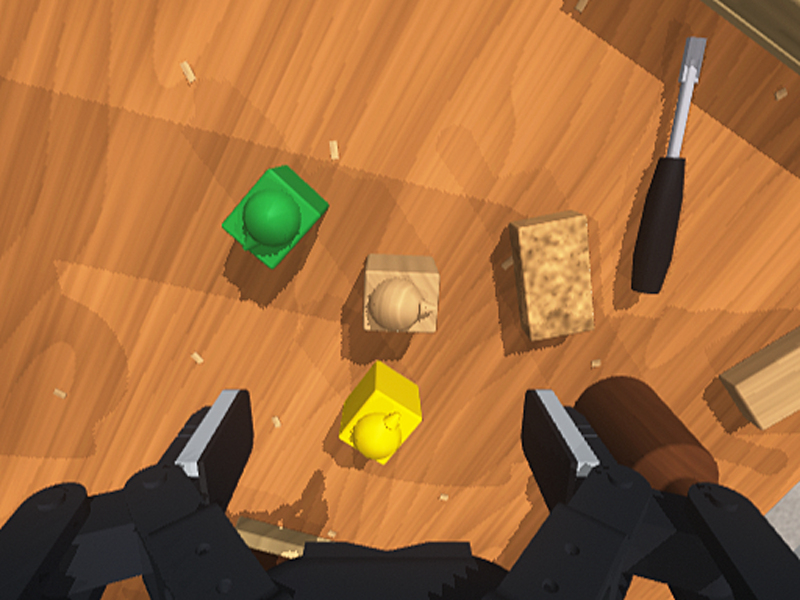

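View pics/wj.png

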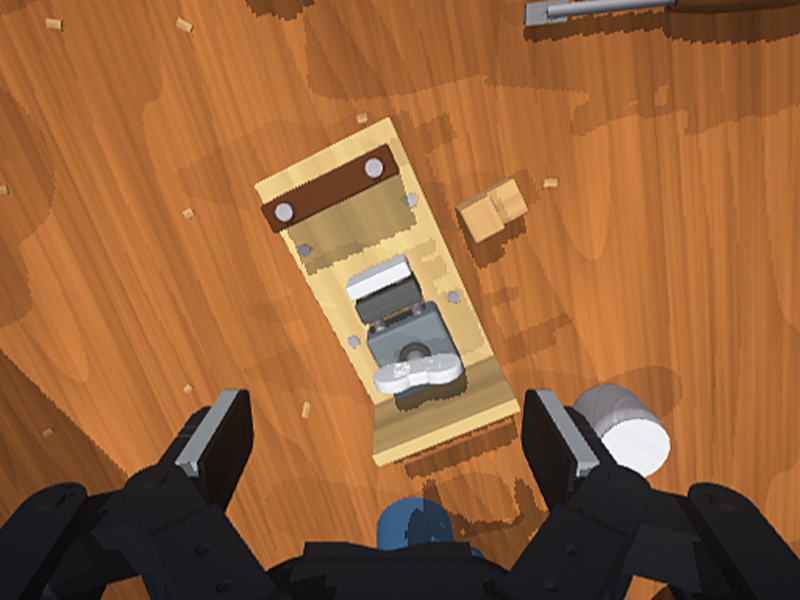

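wb shows the pale wooden block at (400,295), with its beak pointing right. Cork is 110 px to its right and yellow is below. wj shows the fence (330,185), pad (380,278), key wings (418,372) and cheek top (445,435). The crop-scale view confirms the pale, uncoloured block.

```bash
python3 - <<'E'
from h import *
def box(n,r,z0,z1,name):
    d=np.load(n+".npz");P=d["P"];u0,v0,u1,v1=[int(a*.64) for a in r]
    Q=P[v0:v1,u0:u1].reshape(-1,3);Q=Q[(Q[:,2]>z0)&(Q[:,2]<z1)]
    (c,s,a)=cv2.minAreaRect(Q[:,:2].astype(np.float32))
    print(name,len(Q),"c",np.round(c,1),"size",np.round(s,1),"ang",round(a,1),"zmed",np.median(Q[:,2]).round(1));return Q
box("wb",(340,235,460,350),55,63,"block top")
box("wb",(340,235,460,350),10,63,"block all")
Q=box("wb",(340,235,460,350),65,100,"head");print(Q[:,2].max())
box("wb",(500,200,610,350),25,40,"cork")
box("wj",(250,130,410,240),64,72,"fence top")
box("wj",(340,250,420,305),50,58,"pad top")
box("wj",(340,440,540,480),90,100,"cheek a")
box("wj",(365,385,530,480),92,100,"cheek")
box("wj",(365,330,475,400),88,101,"key")
box("wj",(360,300,470,370),50,56,"housing")
box("wj",(250,110,525,470),15,23,"plate")
box("wj",(450,170,535,250),10,40,"offcut")
d=np.load("wb.npz");P=d["P"]
for u,v in[(369,272),(436,274),(437,329),(367,330)]:print(P[int(v*.64),int(u*.64)].round(1))
d=np.load("wj.npz");P=d["P"]
for n,u,v in [("fenceL",287,227),("fenceR",395,178),("padL",351,297),("padR",408,276),("k1",380,381),("k2",458,365),("ch",378,459),("ch",516,406),("pl",258,186),("pl",389,120)]:print(n,P[int(v*.64),int(u*.64)].round(1))
E
```

```text
block top 897 c [480.8 281. ] size [57.9 49.4] ang 27.1 zmed 59.6
block all 1283 c [480.7 281.1] size [58.  49.4] ang 27.8 zmed 59.1
head 956 c [479.1 278.6] size [40.3 44.1] ang 77.5 zmed 75.0
81.19090131496273
cork 3291 c [587.8 353.6] size [ 55.5 100. ] ang 41.4 zmed 31.9
fence top 1872 c [529.9 -42.9] size [99.8 22. ] ang 11.0 zmed 67.8
pad top 774 c [ 546.8 -130.4] size [52.1 33.7] ang 11.1 zmed 54.0
cheek a 383 c [ 537.4 -243.2] size [58.7 12.3] ang 9.9 zmed 95.6
cheek 1067 c [ 563.1 -212.4] size [119.9  64.2] ang 9.9 zmed 95.6
key 559 c [ 558.  -188.8] size [12.2 64.4] ang 87.3 zmed 94.2
housing 1346 c [ 560.7 -170.2] size [59.4 85.3] ang 74.7 zmed 53.8
plate 9539 c [ 580.1 -117.7] size [190.1 220.8] ang 11.0 zmed 19.8
offcut 1062 c [647. -94.] size [50.1 30.4] ang 15.0 zmed 25.3
[448.2 289.4  59.8]
[492.7 313.7  59.9]
[5.342e+02 2.583e+02 3.000e-01]
[479.1 224.2  -0.6]
fenceL [492.8 -61.   66.3]
fenceR [575.9 -49.8  19.4]
padL [ 520.8 -127.4   53.4]
padR [ 568.3 -125.8   37.7]
k1 [ 530.7 -183.2   91.9]
k2 [ 589.2 -185.8   90.4]
ch [ 511.8 -246.2   95.8]
ch [ 623.8 -225.8   96.7]
pl [469.9 -30.   20.5]
pl [581.7  -7.2  20.4]
```

```bash
python3 - <<'E'
from h import *
a=np.radians(11);X=np.array([np.cos(a),np.sin(a)]);Y=np.array([-X[1],X[0]])
P=np.load("wj.npz")["P"].reshape(-1,3)
f=np.array([529.9,-42.9])-11*Y;O=f-56*Y;print("fence face",f,"O",O)
J=np.stack([(P[:,:2]-O)@X,(P[:,:2]-O)@Y,P[:,2]],1)
def ext(n,m): 
    q=J[m];print(n,len(q),np.percentile(q,[1,50,99],axis=0).round(1).tolist())
z=J[:,2];x=J[:,0];y=J[:,1]
ext("fence",(z>65)&(z<71)&(abs(x)<60)&(y>40)&(y<90))
ext("pad",(z>51)&(z<57)&(abs(x)<40)&(y>-48)&(y<20))
ext("padfront",(z>51)&(z<57)&(abs(x)<22)&(y>-20)&(y<20))
ext("plate",(z>17)&(z<23)&(abs(x)<70)&(y>-150)&(y<110))
ext("cheek",(z>94)&(z<98)&(abs(x)<70)&(y<-120))
m=(z>88)&(z<101)&(abs(x)<45)&(y>-122)&(y<-50)
ext("key",m)
q=J[m][:,:2];c=q.mean(0);w,v=np.linalg.eigh(np.cov((q-c).T));print("key ctr",c,np.degrees(np.arctan2(v[1,1],v[0,1])))
E
```

```text
fence face [531.99889895 -53.69789902] O [ 542.68420269 -108.66902129]
fence 1804 [[-48.1, 56.3, 65.6], [1.3, 67.3, 67.8], [49.0, 78.0, 70.8]]
pad 1010 [[-25.1, -38.8, 51.5], [0.6, -23.5, 54.2], [25.6, -5.7, 56.2]]
padfront 353 [[-21.6, -17.4, 51.3], [0.4, -11.1, 53.6], [21.8, -5.6, 55.3]]
plate 9092 [[-58.5, -123.4, 17.9], [10.8, 11.9, 19.8], [59.3, 93.2, 22.0]]
cheek 861 [[-57.9, -136.8, 94.1], [2.6, -130.3, 95.7], [58.4, -125.0, 97.2]]
key 559 [[-30.2, -90.9, 88.3], [0.5, -80.1, 94.2], [30.7, -70.8, 98.3]]
key ctr [  0.66231818 -79.98397308] 167.61670674512922
```

```bash
cat >> h.py <<'E'
a=np.radians(11);X=np.array([np.cos(a),np.sin(a)]);Y=np.array([-X[1],X[0]]);O=np.array([542.7,-108.5])+.4*X
def jig(x,y,z): return [*(O+x*X+y*Y),z]
E
python3 - <<'E'
from h import *
q=down(np.radians(27.5))
bot.move_to([480.8,281,150],q)
bot.servo_line([480.8,281,41],speed=120,until_force=12)
s=bot.read_state();print(s["ee_pos"],s["ft_force"])
bot.move_gripper(50,40)
s=bot.read_state();print(s["grip_width"],s["grip_force"],s["ft_force"],s["moment"])
bot.servo_line([480.8,281,190],speed=200)
bot.move_to(jig(0,27.8,190),down(a))
c=cam("wrist");np.savez("wh",P=cloud(c),im=c["image"]);cv2.imwrite("pics/wh.png",cv2.resize(c["image"],(800,600),interpolation=cv2.INTER_CUBIC))
s=bot.read_state();print(s["clock"],s["grip_width"],s["ee_pos"],s["ft_force"])
E
```

```text
[481.20476668 281.16093117  41.73953971] [ 0.86551943  0.67015477 -0.13927137]
57.61560913221866 43.54402005672455 [-0.69501552 -1.11812638  6.23634731] [-0.16051111  0.22414641  0.04227059]
8.8917 57.688680428125124 [537.94196027 -80.0663891  189.89447638] [-0.76639764 -0.55825256 -1.13093748]
```

View pics/wh.png

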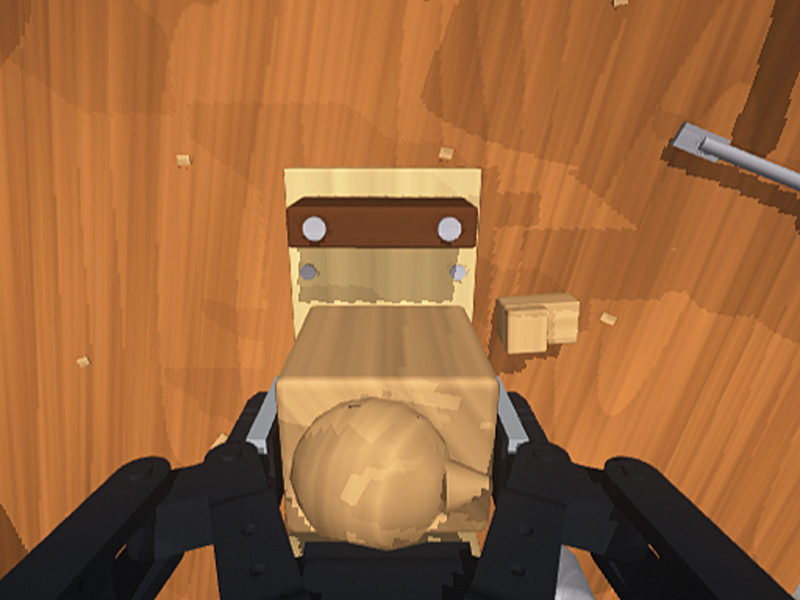

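wh shows the block held square at (388,430), parallel to the fence at (382,225), with the floor between fence and pad clear. I'll measure its offset in the hand, then lower it.

```bash
python3 - <<'E'
from h import *
P=np.load("wh.npz")["P"].reshape(-1,3);J=np.stack([(P[:,:2]-O)@X,(P[:,:2]-O)@Y,P[:,2]],1)
z=J[:,2];x=J[:,0];y=J[:,1]
q=J[(z>155)&(z<200)&(abs(x)<26)&(y<70)&(y>35)];yf=np.median(q[:,1]);print("front face y",yf,len(q))
for lo,hi in((-25,-8),(8,25)):print(np.median(q[(q[:,0]>lo)&(q[:,0]<hi),1]))
q=J[(z>64)&(z<70)&(abs(x)<45)&(y>45)&(y<90)];ff=np.percentile(q[:,1],2);print("fence face",ff,np.percentile(q[:,1],98),len(q))
ty=27.8+(ff-3.5-yf);print("target y",ty)
if abs(ty-27.8)<3:
    bot.servo_line(jig(0,ty,190));bot.servo_line(jig(0,ty,75),speed=120,until_force=8)
    h=bot.servo_line(jig(0,ty,57),speed=25,until_force=5);s=bot.read_state();print(h,s["ee_pos"],s["ft_force"],s["clock"])
E
```

```text
front face y 53.26459940396478 3942
53.2124633845714
53.30963608077222
fence face 57.013965440735696 77.8837906106684 2613
target y 28.049366036770916
True [537.65651077 -80.87631123  61.50840645] [-2.83409437 -0.50151067  6.20598019] 10.8
```

```bash
python3 - <<'E'
from h import *
s=bot.read_state();p=np.array(s["ee_pos"])
bot.servo_line([*p[:2],p[2]-.5],speed=10)
bot.move_gripper(80)
bot.servo_line([*p[:2],190],speed=150)
s=bot.read_state();j=s["joint_positions"];print(s["clock"])
# key approach view: TCP above the key with camera seeing
t=jig(0,-81.5,200);print(bot.ik(t,down(np.radians(87.5-.5))))
bot.move_to(jig(0,15,250),down(a))
bot.dwell(.2);c=cam("wrist");np.savez("wp",P=cloud(c),im=c["image"]);cv2.imwrite("pics/wp.png",cv2.resize(c["image"],(800,600),interpolation=cv2.INTER_CUBIC))
P=cloud(c).reshape(-1,3);J=np.stack([(P[:,:2]-O)@X,(P[:,:2]-O)@Y,P[:,2]],1);z=J[:,2];x=J[:,0];y=J[:,1]
q=J[(z>76)&(z<83)&(abs(x)<32)&(y>-5)&(y<56)];r=cv2.minAreaRect(q[:,:2].astype(np.float32));print("block top",r,len(q),np.median(q[:,2]))
q=J[(z>62)&(z<75)&(abs(x)<34)&(y<54)&(y>-5)];print(np.percentile(q,[1,99],axis=0))
E
```

```text
12.4167
[-3.87429156e-01  4.30612125e-01  1.46330027e+00 -4.44089210e-16
  1.24768026e+00 -1.90586560e+00]
block top ((1.8974323272705078, 28.470836639404297), (57.88203811645508, 49.014251708984375), 0.3866629898548126) 1325 79.62958400894667
[[-25.71395425  52.11683012  62.07923743]
 [ 28.76769264  53.04559337  74.92409887]]
```

View pics/wp.png

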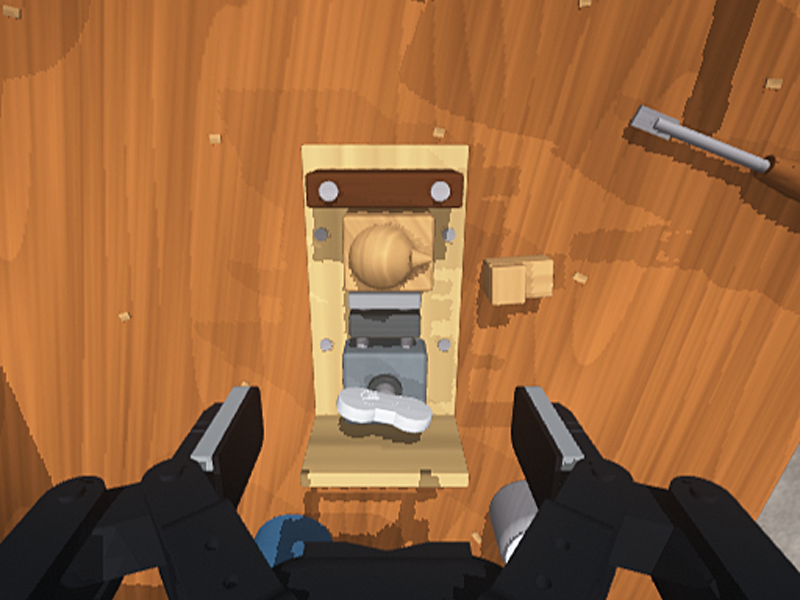

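wp shows the block standing at (388,252), square to the fence with about a 4 mm gap. The pad is clear below it, and the key at (385,408) sits about 13° clockwise. Next I grip the key.

```bash
python3 - <<'E'
from h import *
q=down(np.radians(87.5));p=jig(0,-81.7,180)
bot.move_to(p,q);bot.move_gripper(32,40)
h=bot.servo_line([p[0],p[1],110],speed=120,until_force=6)
h2=h or bot.servo_line([p[0],p[1],85],speed=40,until_force=5)
s=bot.read_state();print(h,h2,s["ee_pos"],s["ft_force"],s["grip_width"],s["joint_positions"],s["clock"])
c=cam("wrist");cv2.imwrite("pics/wk.png",cv2.resize(c["image"],(800,600),interpolation=cv2.INTER_CUBIC))
E
```

```text
False False [ 558.7768993  -188.66734087   85.13386761] [0.17333302 0.18325044 0.27101355] 31.64421707953291 [-3.87729186e-01  5.67210998e-01  1.55155089e+00  1.96846986e-05
  1.02263703e+00 -1.91488121e+00] 16.3833
```

View pics/wk.png

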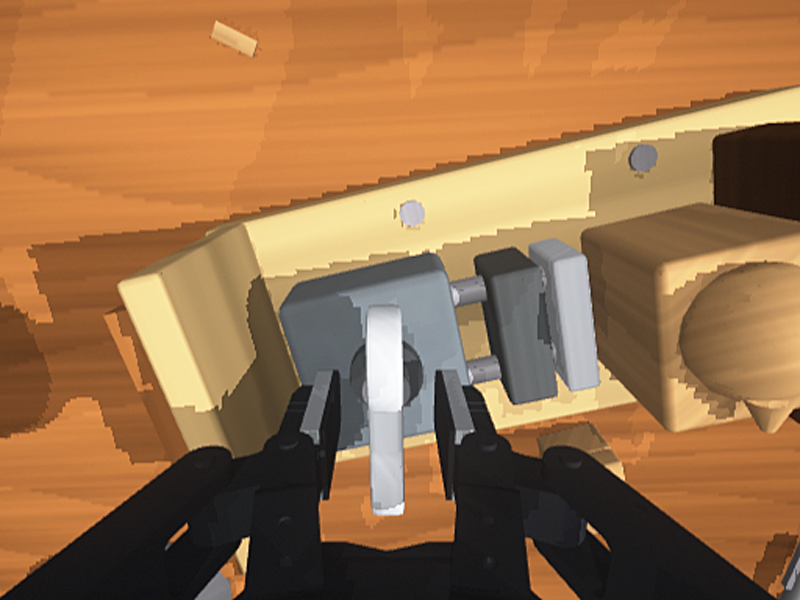

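wk shows the wings centred (387,400) between the open fingers (325 and 452) and aligned with them, with the cheek clear.

```bash
python3 - <<'E'
from h import *
bot.move_gripper(6,60)
s=bot.read_state();print(s["ee_pos"],s["ft_force"],s["moment"],s["grip_width"],s["grip_force"])
j0=s["joint_positions"].copy();np.save("j0",j0)
def turn(d):
    j=j0.copy();j[5]+=d;bot.move_joints(j);s=bot.read_state()
    print(round(d,3),round(s["joint_positions"][5]-j0[5],4),s["moment"].round(3),s["ft_force"].round(1),round(s["clock"],2),s["ee_pos"].round(1))
for d in(.1,.3,.6,.9,.95,1.0,1.05,1.1):turn(d)
E
```

```text
[ 558.82181777 -188.94834808   85.47235876] [-1.84854488 -2.98117426  5.33827504] [-0.51080908  0.31129246  0.06632894] 10.493709141369918 58.6887663602829
0.1 0.0975 [-0.721  0.36   0.063] [-1.7 -4.8  1.9] 17.03 [ 558.8 -189.2   85.5]
0.3 0.2976 [-1.403  0.432  0.107] [-3.4 -7.5  1.9] 17.34 [ 558.7 -189.6   85.5]
0.6 0.5973 [-2.132  0.869  0.148] [ -5.4 -12.    2.2] 17.73 [ 558.4 -190.2   85.5]
0.9 0.8974 [-2.769  1.685  0.076] [ -9.4 -16.    3. ] 18.12 [ 557.9 -190.7   85.5]
0.95 0.9471 [-2.802  1.798  0.183] [ -9.6 -16.4   3.9] 18.38 [ 557.8 -190.8   85.5]
1.0 0.9971 [-2.853  1.928  0.156] [-10.3 -17.1   5.2] 18.62 [ 557.7 -190.8   85.5]
1.05 1.0471 [-2.964  2.039  0.146] [-11.7 -17.6   5.2] 18.88 [ 557.7 -190.9   85.5]
1.1 1.0971 [-3.004  2.204  0.209] [-13.6 -17.4   4.3] 19.12 [ 557.5 -191.    85.5]
```

The side force and TCP drift fit a 2.3 mm grip offset along the wing, putting the true axis near (556.5, -189). I'll re-grip centred before clamping.

```bash
python3 - <<'E'
from h import *
bot.move_gripper(26)
yaw=np.radians(87.5)-1.097
bot.servo_line([556.5,-189.0,85],down(yaw),speed=20)
s=bot.read_state();print(s["ee_pos"],s["ft_force"],s["moment"],s["joint_positions"][5])
bot.move_gripper(6,60)
s=bot.read_state();print(s["ee_pos"],s["ft_force"],s["moment"],s["clock"])
j0=s["joint_positions"].copy();np.save("j1",j0)
for d in(.04,.08,.12,.16,.2):
    j=j0.copy();j[5]+=d;bot.move_joints(j);s=bot.read_state()
    print(d,round(s["joint_positions"][5]-j0[5],4),s["moment"].round(3),s["ft_force"].round(1),round(s["clock"],2),s["ee_pos"].round(1))
E
```

```text
[ 556.42839162 -188.82667617   84.94175172] [-0.33206686 -0.39882263 -0.05683017] [ 0.01089685 -0.00211282  0.04086459] -0.820285700545515
[ 556.2657257  -189.05145626   85.22094461] [-5.06526473  0.38399041  5.81730738] [-0.03495397  0.90783631  0.04589681] 20.0
0.04 0.039 [-0.062  0.599  0.13 ] [-4.  -0.8  2.1] 20.25 [ 556.2 -189.1   85.3]
0.08 0.0783 [-0.138  0.638  0.104] [-3.7 -1.   3.4] 20.5 [ 556.2 -189.1   85.3]
0.12 0.1181 [-0.099  0.769  0.113] [-4.8 -0.1  4. ] 20.75 [ 556.2 -189.1   85.3]
0.16 0.1579 [-0.121  0.861  0.08 ] [-4.8 -1.   4.7] 21.0 [ 556.2 -189.1   85.3]
0.2 0.1979 [-0.153  0.803  0.101] [-4.5 -0.7  4.3] 21.25 [ 556.2 -189.1   85.2]
```

```bash
cat > t.py <<'E'
from h import *
def step(d):
    j0=np.load("j1.npy");j0[5]+=d;bot.move_joints(j0);m=[]
    for _ in range(12): bot.dwell(.02);s=bot.read_state();m.append([s["moment"][2],*s["ft_force"]])
    m=np.mean(m,0);print(round(d,3),round(s["joint_positions"][5]-np.load("j1.npy")[5],4),m.round(3),round(s["clock"],2));return m[0]
def gap():
    c=cam("wrist");P=cloud(c).reshape(-1,3);J=np.stack([(P[:,:2]-O)@X,(P[:,:2]-O)@Y,P[:,2]],1);z=J[:,2];x=J[:,0];y=J[:,1]
    p=J[(z>52)&(z<56)&(abs(x)<20)&(y>-20)&(y<30)][:,1];b=J[(z>60)&(z<79)&(abs(x)<24)&(y>-10)&(y<20)][:,1]
    f=J[(z>77)&(z<82)&(abs(x)<24)&(y>0)&(y<60)][:,1]
    for n,q in(("pad",p),("block pad side",b),("block top",f)):print(n,len(q),np.percentile(q,[2,10,50,90,98]).round(1) if len(q) else "")
    return c
E
python3 - <<'E'
from t import *
gap();b=[]
for i in range(10):
    m=step(.2+.03*i);b.append(m)
    if i>1 and m>np.mean(b[:2])+.06:break
c=gap();cv2.imwrite("pics/wc.png",cv2.resize(c["image"],(800,600),interpolation=cv2.INTER_CUBIC))
E
```

```text
pad 3554 [-19.5 -17.8  -5.    3.    4.6]
block pad side 834 [ 5.   5.   5.7 12.9 18. ]
block top 3503 [ 5.3  6.1 10.5 20.5 25. ]
0.2 0.1976 [ 0.092 -4.987 -1.099  4.122] 21.75
0.23 0.2276 [ 0.1   -5.083 -1.1    4.1  ] 22.2
0.26 0.2576 [ 0.117 -5.376 -0.886  4.456] 22.65
0.29 0.2876 [ 0.096 -5.293 -0.908  4.411] 23.1
0.32 0.3176 [ 0.099 -5.31  -0.927  4.141] 23.55
0.35 0.3476 [ 0.109 -5.357 -1.044  4.176] 24.0
0.38 0.3775 [ 0.15  -5.322 -1.012  4.317] 24.45
0.41 0.4075 [ 0.137 -5.362 -1.057  4.778] 24.9
0.44 0.4375 [ 0.157 -5.421 -0.885  4.445] 25.35
pad 3861 [-19.5 -17.5  -4.7   4.1   5.8]
block pad side 922 [ 6.1  6.2  6.8 13.  17.7]
block top 3567 [ 6.4  7.3 11.7 21.8 26.5]
```

View pics/wc.png

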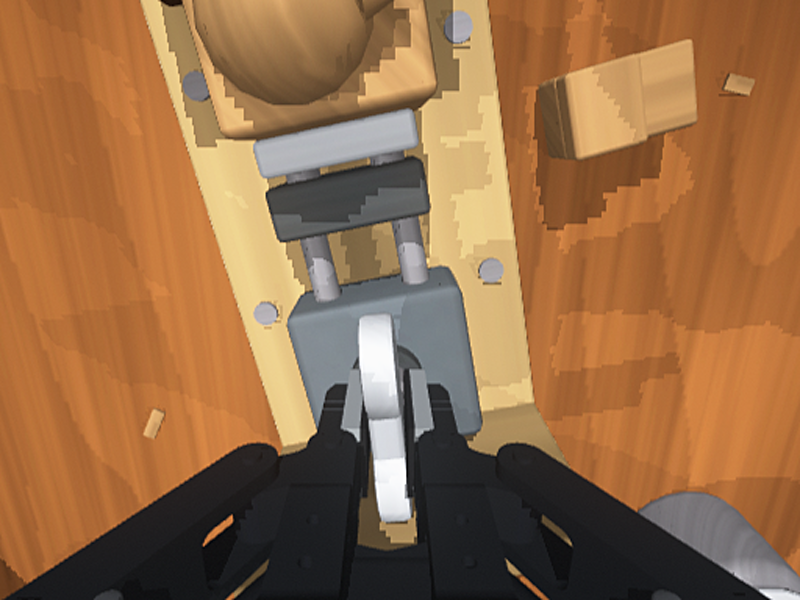

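wc shows the pad (335,143) now up against the block, which has moved 1.1 mm toward the fence. I'll continue in small steps, tracking both moment and block position.

```bash
cat >> t.py <<'E'
def face(n=3):
    r=[]
    for _ in range(n):
        P=cloud(cam("wrist")).reshape(-1,3);J=np.stack([(P[:,:2]-O)@X,(P[:,:2]-O)@Y,P[:,2]],1);z=J[:,2];x=J[:,0];y=J[:,1]
        b=J[(z>57)&(z<61.5)&(abs(x)<24)&(y>-10)&(y<14)][:,1];p=J[(z>51)&(z<55.5)&(abs(x)<24)&(y>-16)&(y<14)][:,1]
        h=J[(z>77)&(abs(x)<24)&(y>0)&(y<60)][:,1]
        r.append([np.percentile(b,5),np.percentile(p,97),np.percentile(h,3)])
    print("   block,pad,head y",np.mean(r,0).round(2))
E
python3 - <<'E'
from t import *
face()
for i in range(1,5):
    m=step(.44+.03*i);face(2)
    if m>.205:break
E
```

```text
block,pad,head y [6.12 5.77 7.1 ]
0.47 0.4675 [ 0.171 -5.7   -1.135  4.22 ] 26.0
   block,pad,head y [6.11 5.79 7.13]
0.5 0.4974 [ 0.212 -5.608 -1.272  4.309] 26.55
   block,pad,head y [6.1  5.78 7.11]
```

The block stopped moving at the fence near d≈0.36. The moment rise of about 0.107 N m gives roughly 12 N, and spring travel gives 12–15 N. Both are on target, so I'll release.

```bash
python3 - <<'E'
from t import *
s=bot.read_state();p=s["ee_pos"]
bot.move_gripper(28)
face(2)
bot.servo_line([p[0],p[1],180],speed=80)
bot.move_to(jig(0,15,250),down(a));bot.dwell(.3)
c=cam("wrist");cv2.imwrite("pics/wf.png",cv2.resize(c["image"],(800,600),interpolation=cv2.INTER_CUBIC))
P=cloud(c).reshape(-1,3);J=np.stack([(P[:,:2]-O)@X,(P[:,:2]-O)@Y,P[:,2]],1);z=J[:,2];x=J[:,0];y=J[:,1]
q=J[(z>88)&(z<101)&(abs(x)<45)&(y>-122)&(y<-45)][:,:2];print("key",cv2.minAreaRect(q.astype(np.float32)),q.mean(0))
q=J[(z>76)&(z<83)&(abs(x)<34)&(y>0)&(y<56.5)];print("block",cv2.minAreaRect(q[:,:2].astype(np.float32)))
print(bot.read_state()["clock"],bot.read_state()["ft_force"])
E
```

```text
block,pad,head y [6.11 5.77 7.15]
key ((-0.7340478897094727, -81.26587677001953), (64.65592956542969, 10.051092147827148), 81.23278045654297) [ -0.32528707 -76.75202728]
block ((1.8794059753417969, 31.57969093322754), (48.69467544555664, 58.0010871887207), 89.92755889892578)
29.2917 [-0.20145023 -0.30492597 -0.64408403]
```

View pics/wf.png

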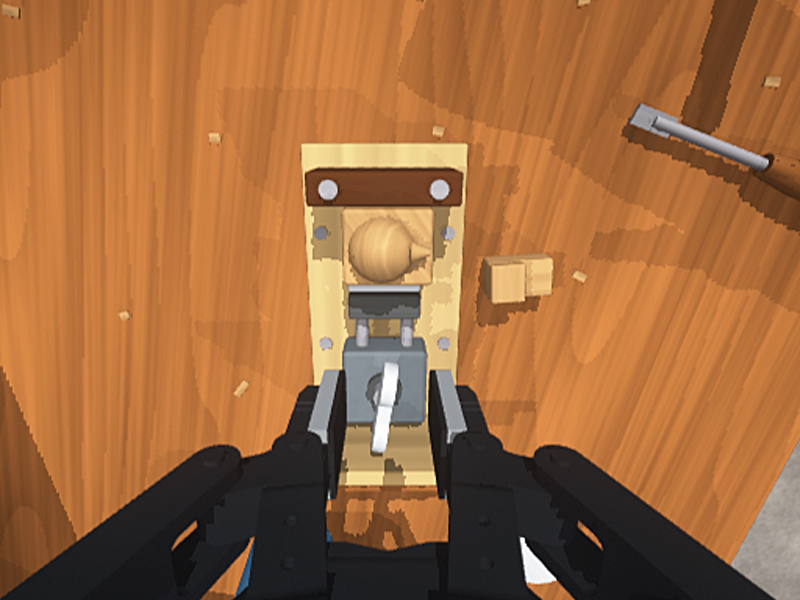

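wf shows the block clamped at (388,245), the pad touching it and the key past 90° at (384,408). The key angle reads about 0.1 rad less than I commanded, so I'll check the spring compression directly: jaw travel against pad travel, from the same camera pose.

```bash
python3 - <<'E'
from h import *
s=bot.read_state();print(s["ee_pos"])
c=[cam("wrist") for _ in range(4)]
np.savez("wf",P=np.median([cloud(k) for k in c],0),im=c[0]["image"])
def load(n):
    d=np.load(n+".npz");P=d["P"];J=np.concatenate([(P[...,:2]-O)@np.stack([X,Y],1),P[...,2:]],-1);return J,d["im"].mean(-1)
for n in("wp","wf"):
    J,g=load(n);x,y,z=J[...,0],J[...,1],J[...,2];print(n)
    # per-column profile: rows at mean |x|<20
    cols=np.where((abs(x[185])<20))[0];c0,c1=cols.min(),cols.max()
    for r in range(176,222): print(r,"g%.0f z%.1f y%.1f"%(g[r,c0:c1].mean(),np.median(z[r,c0:c1]),np.median(y[r,c0:c1])),end=" | ")
    print(c0,c1)
    m=(z>90)&(z<101)&(abs(x)<45)&(y>-122)&(y<-45);q=np.stack([x[m],y[m]],1);w,v=np.linalg.eigh(np.cov(q.T));print("key pca",np.degrees(np.arctan2(v[1,1],v[0,1]))%180,len(q))
E
```

```text
[540.16756919 -94.19786739 249.43301047]
wp
176 g130 z0.2 y-8.2 | 177 g130 z0.0 y-9.5 | 178 g130 z0.2 y-10.8 | 179 g130 z0.2 y-12.2 | 180 g130 z0.1 y-13.5 | 181 g131 z0.2 y-14.8 | 182 g131 z0.3 y-16.1 | 183 g131 z0.2 y-17.5 | 184 g132 z0.2 y-18.8 | 185 g131 z0.2 y-20.2 | 186 g126 z0.2 y-21.5 | 187 g127 z0.2 y-22.9 | 188 g135 z0.1 y-24.3 | 189 g141 z0.2 y-25.6 | 190 g142 z0.1 y-27.0 | 191 g141 z0.1 y-28.4 | 192 g141 z0.2 y-29.7 | 193 g141 z0.2 y-31.1 | 194 g141 z0.1 y-32.5 | 195 g141 z0.1 y-33.9 | 196 g142 z0.2 y-35.2 | 197 g133 z0.0 y-36.7 | 198 g119 z0.1 y-38.1 | 199 g117 z0.1 y-39.5 | 200 g117 z0.1 y-40.8 | 201 g121 z0.1 y-42.2 | 202 g125 z0.2 y-43.6 | 203 g125 z0.2 y-45.0 | 204 g125 z0.2 y-46.4 | 205 g126 z0.1 y-47.9 | 206 g126 z0.0 y-49.3 | 207 g125 z0.3 y-50.6 | 208 g124 z0.1 y-52.1 | 209 g125 z0.3 y-53.5 | 210 g125 z0.2 y-54.9 | 211 g125 z0.2 y-56.4 | 212 g124 z0.1 y-57.9 | 213 g124 z0.2 y-59.3 | 214 g125 z0.2 y-60.7 | 215 g123 z0.2 y-62.2 | 216 g121 z0.1 y-63.6 | 217 g120 z0.1 y-65.1 | 218 g119 z0.2 y-66.5 | 219 g119 z0.2 y-67.9 | 220 g119 z0.2 y-69.4 | 221 g123 z0.1 y-70.9 | 
[... 449 characters left out ...]
194 g74 z54.8 y-14.5 | 195 g74 z55.1 y-15.6 | 196 g78 z54.9 y-16.9 | 197 g86 z54.8 y-18.0 | 198 g91 z54.7 y-19.3 | 199 g90 z55.0 y-20.4 | 200 g90 z54.8 y-21.6 | 201 g95 z54.7 y-22.8 | 202 g105 z54.9 y-24.0 | 203 g91 z54.2 y-25.4 | 204 g107 z20.3 y-39.7 | 205 g125 z20.5 y-40.9 | 206 g123 z20.3 y-42.4 | 207 g122 z20.3 y-43.7 | 208 g125 z20.6 y-44.9 | 209 g137 z20.5 y-46.3 | 210 g144 z20.6 y-47.6 | 211 g146 z20.3 y-49.1 | 212 g146 z20.2 y-50.6 | 213 g143 z20.3 y-51.9 | 214 g139 z20.4 y-53.1 | 215 g123 z25.2 y-52.5 | 216 g124 z28.6 y-52.4 | 217 g132 z31.7 y-52.4 | 218 g132 z34.7 y-52.4 | 219 g132 z37.6 y-52.5 | 220 g132 z40.6 y-52.4 | 221 g121 z43.0 y-52.7 | 228 264
key pca 81.09463964645103 486
```

```bash
python3 - <<'E'
from h import *
def load(n):
    d=np.load(n+".npz");P=d["P"];J=np.concatenate([(P[...,:2]-O)@np.stack([X,Y],1),P[...,2:]],-1);return J,d["im"].mean(-1)
J,g=load("wp");c0,c1=228,264
for r in range(183,218): print(r,"g%.0f z%.1f y%.1f"%(g[r,c0:c1].mean(),np.median(J[r,c0:c1,2]),np.median(J[r,c0:c1,1])),end=" | ")
print()
for n in("wp","wf"):
    J,g=load(n);out=[]
    for c in range(228,265):
        j=J[:,c];m=(j[:,2]>53)&(j[:,2]<57)&(j[:,1]<5)&(j[:,1]>-52);r=np.where(m)[0];dark=g[r,c]<125
        rd=r[dark];rb=r[~dark]
        if len(rd) and len(rb):
          yj=j[rd,1];yp=j[rb,1];yp=yp[yp>yj.max()]
          if len(yp): out.append([yp.max(),yp.min(),yj.max(),yj.min()])
    o=np.array(out);print(n,len(o),"pad front,back,jaw front,rear",o.mean(0).round(2),(o[:,1]-o[:,2]).mean().round(2))
E
```

```text
183 g117 z80.7 y7.3 | 184 g126 z79.7 y5.9 | 185 g123 z79.3 y4.7 | 186 g96 z49.4 y-5.8 | 187 g101 z52.5 y-5.9 | 188 g149 z53.8 y-6.7 | 189 g180 z53.8 y-7.9 | 190 g183 z53.8 y-9.0 | 191 g181 z53.7 y-10.2 | 192 g182 z53.9 y-11.3 | 193 g182 z53.9 y-12.5 | 194 g180 z53.8 y-13.7 | 195 g182 z53.9 y-14.9 | 196 g187 z53.6 y-16.2 | 197 g139 z42.3 y-21.4 | 198 g58 z44.7 y-21.7 | 199 g42 z48.0 y-21.8 | 200 g42 z51.3 y-21.8 | 201 g62 z53.7 y-22.1 | 202 g83 z54.5 y-23.0 | 203 g88 z55.1 y-24.0 | 204 g91 z54.8 y-25.3 | 205 g97 z54.7 y-26.5 | 206 g102 z55.0 y-27.6 | 207 g101 z55.1 y-28.8 | 208 g99 z54.7 y-30.2 | 209 g99 z55.0 y-31.3 | 210 g102 z54.8 y-32.5 | 211 g102 z55.0 y-33.7 | 212 g99 z54.6 y-35.1 | 213 g97 z55.0 y-36.1 | 214 g101 z55.1 y-37.3 | 215 g88 z54.2 y-38.9 | 216 g80 z26.5 y-52.1 | 217 g82 z28.7 y-52.4 | 
wp 28 pad front,back,jaw front,rear [ -6.86 -15.87 -22.2  -38.81] 6.33
wf 37 pad front,back,jaw front,rear [ -0.82  -4.16  -8.65 -25.43] 4.49
```

Released-state evidence: the pad–jaw gap shrank about 1.8 mm (±0.4), and the moment rise gave about 12 N. Both are inside 8–20 N and short of the 2.9 mm end stop. The hand is clear, so I'm handing in.

```bash
python3 - <<'E'
from rig import bot
print(bot.finish_job())
E
```

```text
the job is handed in; nothing more can be done
None
```

I handed the job in with the block upright against the fence and clamped at an estimated 12–17 N; the pad's spring is about half pressed, the hand is clear, and I saw no sign of touching the cheek or anything else on the bench.

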